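# Hook out the vial tray from under the counter shelf

### The job

The vial tray has been pushed too far back under the low shelf to reach by hand. Take the hooked rod from its mat, reach it in under the shelf, feel along the tray's front for the pull eye, catch it and draw the tray gently all the way out to its stop, touching the shelf and tray only with the rod and never forcing either. Then unhook and lay the rod flat back on its mat, leaving the tray fully out and the bottles, vials, bin, cup and dish undisturbed.

Things in the scene. Friction and masses are not known exactly. Their poses are not given: they have to be found in the camera images.
- shelf: fixed low white shelf 420 mm wide (y), 220 mm deep (x), open in front. Origin on the counter under the middle of its front edge; +x runs in under the board, z up. Board underside 85 mm, top 103 mm above the counter; side walls 16 mm thick at y = +-202 mm. Carries the sliding tray. Keep the rod's push on shelf, tray and eye under 15 N; 2 to 3 N is enough to feel
- tray_face (a point): middle of the flat front face of the steel tray under the shelf, 35 mm above the counter, axes as the shelf's (-x out). The face is 300 mm wide, from 8 to 66 mm high; it lies at shelf x = 83 mm minus the tray joint. The pull eye is clamped upright to it at an unreported y from -60 to +60 mm, hidden by the board: feel for it sideways. Pushing sideways does not shift it
- tray (a joint): how far the tray is drawn out (to -x of the shelf), m: 0 fully in, 0.115 at its front stop; starts at 0 to 0.02; about 4 N of friction, stays where left. Its pull eye: square staple of 5 mm wire in the upright plane normal to y; outer upright wire centred 33.5 mm in front of the face; opening 31 mm (x, face to wire) by 26 mm high, centred 35 mm above the counter
- hook_grip (a point): middle of the handle of the hooked rod, 15 mm above its underside. Grey handle 110 mm long (x), 20 wide (y), 30 high (z), about 120 g in all. A 7 mm steel rod runs from it along +x at this height, bends square at x = 140 mm (centreline) and its tip runs along +y to 15 mm (centre of the 7 mm round end)
- mat: fixed flat black rubber mat 300 mm (x) by 130 mm (y), 3 mm thick, on which the rod lies at the start; origin in the middle of its underside, on the counter
- saline_a: clear bottle 60 mm across and 130 mm tall standing on the shelf; origin at its base; leave it alone
- saline_b: second such bottle standing on the shelf; origin at its base; leave it alone
- bin: white open bin 110 x 130 x 75 mm standing on the shelf; origin at its base; leave it alone
- vial_a: vial 28 mm across and 55 mm tall standing on the counter between mat and shelf; origin at its base; leave it alone
- vial_b: second such vial standing on the counter nearer the robot; leave it alone
- cup: white cup 60 mm across and 60 mm tall on the counter in front of the shelf's right end; origin at its base; leave it alone
- dish: round steel dish 150 mm across and 35 mm high on the counter at the robot's right; origin at its base; leave it alone

How it is judged:
On the way:
1. the tray is drawn out to its stop while the rod is off its mat (value of joint tray above 0.11 m and (y of hook_grip in the frame of mat below -0.09 m or y of hook_grip in the frame of mat above 0.09 m)), for 0.2 s.
At the end, for the whole second after the job is handed in: the tray stands within 6 mm of its front stop (joint above 0.109 m) and the rod lies flat and still, with the middle of its handle over the mat (within 150 mm along and 65 mm across of its centre) and less than 24 mm above the counter (value of joint tray above 0.109 m and x of hook_grip in the frame of mat between -0.15 and 0.15 m and y of hook_grip in the frame of mat between -0.065 and 0.065 m and height (world z) of hook_grip below 0.024 m and linear speed of hook below 0.02 m/s); the robot touches nothing.
It fails at once if the rod presses on the shelf, tray or eye with more than 15 N (contact force between hook and shelf above 15 N).
It fails at once if the fingers or the arm press on the shelf, tray or eye (contact force between any of the fingers, the arm and shelf above 2 N).
It fails at once if a bottle, vial, bin, cup or dish is shifted by more than 20 mm (distance of any of saline_a, saline_b, bin, vial_a, vial_b, cup, dish from where it was at the start of the episode above 0.02 m).
It also fails if it takes over 72 s, if anything falls off the work surface, if the arm or the gripper's body presses on something with over 40 N, if the wrist force passes 120 N, or if a joint passes its speed limit or range.

### The arm

A 7-joint arm with a two-finger parallel gripper is mounted at the origin on the work surface. World frame = base frame: x ahead of the robot, y to its left, z up, the work surface at z = 0. Lengths are in m, angles in rad, forces in N, time in s.
With the tool pointing down it reaches from about 0.425 to 0.875 m from the base axis. Payload 4.7 kg.
Tool frame: the origin (TCP) lies between the finger pads; the fingertips stand 11 mm ahead of it and the grasp point (between the pads) lies 8 mm behind it (manip.finger_overhang is the distance from the TCP to the fingertips, in m); z points along the fingers, y is the direction in which the jaws open and shut (so a half turn about z gives the same grasp; the last joint's range is limited). The gripper opens to 87 mm and grips with 3 to 60 N. Pads are 19 mm wide; open, the fingers measure 117 mm over their backs; the gripper's body (75 mm by 190 mm) begins 51 mm behind the grasp point.
Start: joints at [-1.314, 0.321, -0.07, 1.45, 0.023, 1.371, -0.057], TCP at [0.156, 0.631, 0.234] pointing down, gripper open.
Joint ranges: [-2.86, 2.86], [-0.3, 2.09], [-1.38, 1.24], [0.06, 2.45], [-1.56, 4.7], [0.09, 2.05], [-2.69, 2.69]. Speed limits (rad/s): [2.57, 2.57, 3.14, 3.14, 3.14, 3.14, 3.14].

### API

Orientations are given as a 3x3 rotation matrix whose columns are the frame's x, y, z axes.
In Python, from station import manip gives the robot as it stands. The module is installed in compiled form; this text tells all that it offers.
- The arm moves only by the tool play_rows, never from a script. Its argument "steps" is a list of rows, each a list of 4 numbers: the shift along the tool's x, y, z in cm, then the turn about the tool's z in rad. A call has 1 to 8 rows; each row shifts and turns the commanded pose from where the row before left it, along the tool's axes as they then stand; what a row does not reach is not made up. A row lasts 1/10 s, in which the tool goes at most 50 mm and 8.59 degrees, less where a joint would pass 70% of its speed; a pose out of reach is approached as far as the arm can. A call is refused whole if a number of a shift passes 5 or a number of a turn 0.15, either way. A call with a gripper value outside its range is refused whole. "gripper" is the finger opening in cm, from 0 to 8.7, set as the call begins (left out, the last holds). The fingers move at their own pace and stop on an object; "newtons" is the grip in N (left out, the last holds). Time passes only in rows, so rows that do not move let the fingers close. It gives the time, the measured TCP pose, the force and the opening at its end, in the units of the state.
- manip.get_state(): the state, without advancing time (a new reading comes with each control period).
- manip.snapshot(name): name is "scene" or "top" or "wrist"; returns a dict with "frame" (480x640x3 uint8, blue, green, red), "mtx" (3x3 intrinsics, pixels), "cam_to_world" (4x4, takes a point from camera to world coordinates). Camera axes: x right, y down, z forward; pixel columns grow to the right and rows downward; lengths in m; the calibration is good to about 2 mm. A picture is of the moment at which its call begins. There is no depth.
- manip.sign_off(): hands the job in, once; it reports no verdict.
The state is a dict: "t": time; "qpos": joint angles; "dq": joint speeds; "joint_torque": joint torques, N m; "tool_pos": TCP position; "eef_rot": TCP orientation; "force": force on the tool from outside, world axes, zero at the start; "torque": the same for the moment, N m; "gripper_width": opening from 0.0 (shut) to 1.0 (fully open).
Only numpy, scipy, OpenCV 4.12 (cv2) and the standard library are available. Lean on these libraries where they do the work, as an engineer would, in place of code of your own. Each camera call takes 0.05 s, during which the arm holds its last target. There are 200 camera calls.

## Working session

There is one attempt and no reset: what is moved stays moved. The work goes in short steps, Python scripts to look and compute and a tool call to move; the robot and the scene stay as the last step left them, time stands still between calls to the robot, and variables do not carry over. Pictures are saved under pics/ and viewed, about 8 in all and at most 12, crops included, and the job is handed in when it is done.

Besides the shell and the picture viewer there is one more tool, called after "Call:" as name(argument=value, ...) on one line, values as JSON. play_rows: Moves the arm, as the interface text tells. Its arguments: {"type":"object","properties":{"steps":{"type":"array"},"gripper":{"type":"number"},"newtons":{"type":"number"}},"required":["steps"]}

```bash
mkdir -p pics; cat > h.py <<'E'
import numpy as np, cv2
from station import manip
def snap(n,f):
    s=manip.snapshot(n); cv2.imwrite('pics/'+f+'.png',s['frame']); np.savez('pics/'+f,m=s['mtx'],c=s['cam_to_world']); return s
def ray(f,u,v,z):
    d=np.load('pics/'+f+'.npz'); r=d['c'][:3,:3]@np.linalg.solve(d['m'],[u,v,1.]); o=d['c'][:3,3]
    return (o+r*(z-o[2])/r[2]).round(4)
def proj(f,p):
    d=np.load('pics/'+f+'.npz'); q=d['m']@(d['c'][:3,:3].T@(np.array(p)-d['c'][:3,3])); return (q[:2]/q[2]).round(1)
E
python3 - <<'E'
from h import *
for n in('top','scene'):
    s=snap(n,n+'1'); print(n,s['cam_to_world'].round(3).tolist(),s['mtx'].round(0).tolist())
st=manip.get_state(); print(st['tool_pos'],st['eef_rot'],st['force'],st['t'],manip.finger_overhang)
E
```

```text
top [[0.019, -0.997, 0.077, 0.413], [-1.0, -0.02, -0.009, -0.033], [0.011, -0.077, -0.997, 1.504], [0.0, 0.0, 0.0, 1.0]] [[521.0, 0.0, 318.0], [0.0, 521.0, 241.0], [0.0, 0.0, 1.0]]
scene [[-0.174, 0.675, -0.716, 1.317], [0.985, 0.118, -0.128, 0.11], [-0.002, -0.728, -0.686, 0.85], [0.0, 0.0, 0.0, 1.0]] [[527.0, 0.0, 317.0], [0.0, 527.0, 237.0], [0.0, 0.0, 1.0]]
[0.15623532 0.63045926 0.23255601] [[-9.70664145e-01  2.40439185e-01 -3.40428891e-04]
 [ 2.40439411e-01  9.70662597e-01 -1.73590016e-03]
 [-8.69368293e-05 -1.76682857e-03 -9.99998435e-01]] [ 0.20454052  0.71937975 -0.37040805] 0.1 0.011
```

View pics/top1.png

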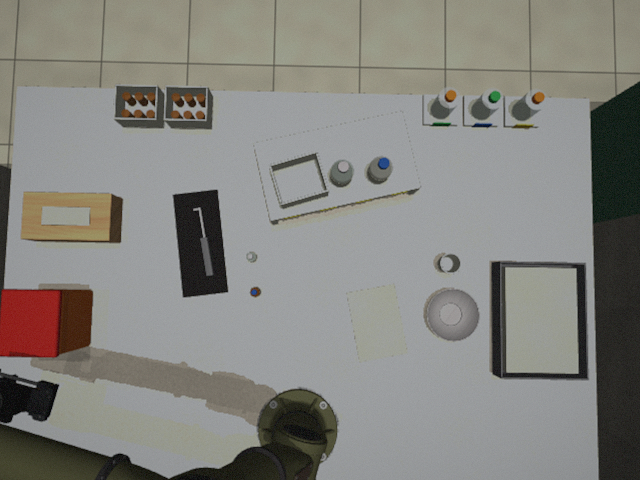

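View pics/scene1.png

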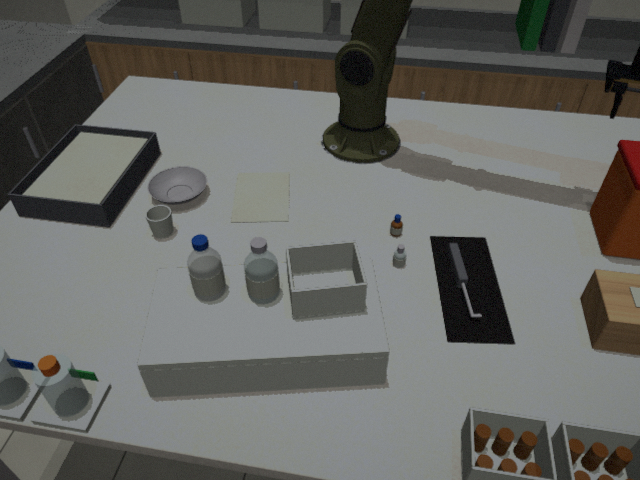

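The top view shows the mat at about (200,243) with the handle at (208,257) and the hook tip at (195,209). The shelf's front edge runs (272,222)–(420,188). The vials are at (251,257) and (255,292), the cup at (447,263). Next is a zoomed view to refine these.

```bash
python3 - <<'E'
from h import *
im=cv2.imread('pics/top1.png')
a=cv2.resize(im[100:300,165:300],None,fx=3,fy=3,interpolation=cv2.INTER_CUBIC)
b=cv2.resize(im[100:300,245:430],None,fx=3,fy=3,interpolation=cv2.INTER_CUBIC)
b=cv2.convertScaleAbs(b,alpha=1.0)
g=cv2.createCLAHE(4,(4,4)).apply(cv2.cvtColor(b,cv2.COLOR_BGR2GRAY))
cv2.imwrite('pics/z.png',np.hstack([a[:,:240],cv2.cvtColor(g,cv2.COLOR_GRAY2BGR)]))
f='top1'
for n,p in dict(hs=((204,237),.018),he=((211,275),.018),tip=((195,209),.018),bend=((200,208),.018),FL=((272,222),.103),FR=((420,188),.103),BL=((253,143),.103),BR=((403,111),.103),va=((251,257),.05),vb=((255,292),.05),cup=((447,263),.06),dish=((451,314),.03)).items(): print(n,ray(f,*p[0],p[1]))
# mat
m=(im[180:305,165:235].max(2)<60).astype(np.uint8)
c=max(cv2.findContours(m,0,2)[0],key=cv2.contourArea); r=cv2.boxPoints(cv2.minAreaRect(c))+[165,180]
q=np.array([ray(f,*x,.003) for x in r]);print('mat',q.tolist(),q.mean(0))
gm=np.zeros(im.shape[:2],np.uint8); cv2.fillPoly(gm,[cv2.boxPoints(((float(r[:,0].mean()),float(r[:,1].mean())),*[( *(np.array(cv2.minAreaRect(c)[1])*.9),)],cv2.minAreaRect(c)[2])).astype(int)],1)
gm=gm*(im.max(2)>70).astype(np.uint8); ys,xs=np.nonzero(gm); print(len(xs),xs.min(),xs.max(),ys.min(),ys.max())
for y in range(205,280,3):
    k=xs[ys==y]; 
    if len(k): print(y,k.min(),k.max(),im[y,k].max(1))
E
```

```text
hs [0.5333 0.2786 0.018 ]
he [0.4254 0.2549 0.018 ]
tip [0.6133 0.3073 0.018 ]
bend [0.6165 0.293  0.018 ]
FL [0.5707 0.0788 0.103 ]
FR [ 0.672  -0.3217  0.103 ]
BL [0.7869 0.1363 0.103 ]
BR [ 0.8857 -0.274   0.103 ]
va [0.4773 0.1391 0.05  ]
vb [0.3803 0.1252 0.05  ]
cup [ 0.4708 -0.4066  0.06  ]
dish [ 0.3285 -0.4257  0.03  ]
mat [[0.6578, 0.3769, 0.003], [0.6735, 0.2491, 0.003], [0.3781, 0.2099, 0.003], [0.3632, 0.3358, 0.003]] [0.51815  0.292925 0.003   ]
363 193 212 207 275
208 193 200 [ 72  98 112 121 125 144 155 104]
211 199 201 [135 146  88]
214 199 201 [122 159 106]
217 200 202 [143 145  83]
220 200 202 [125 158 111]
223 201 203 [143 149  89]
226 201 203 [124 160 106]
229 202 204 [140 148  86]
232 202 204 [122 154 108]
235 203 205 [140 148  86]
238 201 206 [ 85  89  91  97 104  91]
241 201 207 [ 88  96  97  96  97 101  72]
244 201 207 [ 72  94  96  96 101 102  89]
247 202 208 [ 92 101  97  97 101 100  73]
250 202 208 [ 79  98  97  98 101 102  88]
253 203 208 [ 85  97  98  99 101 100]
256 203 209 [ 78  96  97  99  99 101  93]
259 204 210 [ 82 101  97  98 103 101  73]
262 204 210 [ 75  95 102  98  99 104  91]
265 205 211 [ 85  97  96 101 104  97  71]
268 205 211 [ 79  94  97  97 101 103  88]
271 206 211 [ 85  96  98 101 100  98]
274 206 212 [ 80  99 100  94  96 101  79]
```

View pics/z.png

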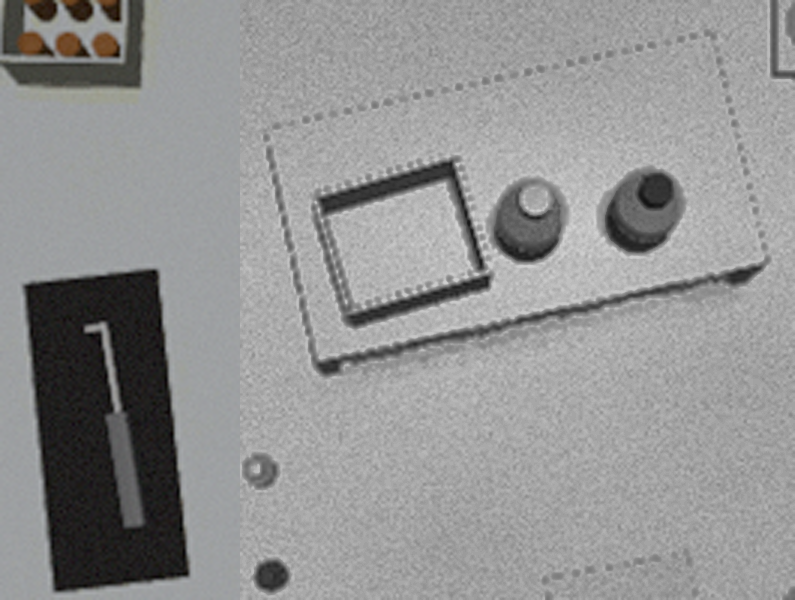

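The zoom gives the board corners in full-image pixels as FL (270.7,221), FR (421,186.7), BL (254.3,144) and BR (402.7,111). The rod lies straight, with its tip to the left. Next I fit the poses and plan the grasp.

```bash
cat >> h.py <<'E'
def Rz(a): return np.array([[np.cos(a),-np.sin(a)],[np.sin(a),np.cos(a)]])
def fit(L,W): # 2D rigid
    L=np.array(L);W=np.array(W);lc,wc=L.mean(0),W.mean(0);a=L-lc;b=W-wc
    y=np.arctan2((a[:,0]*b[:,1]-a[:,1]*b[:,0]).sum(),(a*b).sum()); t=wc-Rz(y)@lc
    return y,t,np.abs((L@Rz(y).T+t)-W).max()
E
python3 - <<'E'
from h import *
f='top1'
W=[ray(f,*p,.103)[:2] for p in((270.7,221),(421,186.7),(254.3,144),(402.7,111))]
y,t,e=fit([(0,.21),(0,-.21),(.22,.21),(.22,-.21)],W); print('shelf yaw',y,'origin',t,'err',e)
# rod: handle ends at top z .033, shaft pts z .018(top .0215)
im=cv2.imread('pics/top1.png')[:,:,:].max(2).astype(float)
def cen(y,lo,hi): w=np.clip(im[y,lo:hi]-45,0,None); return (w*np.arange(lo,hi)).sum()/w.sum()
sh=np.array([ray(f,cen(v,195,210),v,.0195)[:2] for v in range(212,235)])
ha=np.array([ray(f,cen(v,196,218),v,.033)[:2] for v in range(240,273)])
for q in(sh,ha):
    d=np.polyfit(q[:,0],q[:,1],1); print('yaw',np.arctan(d[0]),'y at .48',np.polyval(d,.48), 'y at .55',np.polyval(d,.55))
print('col', [(v,im[v,200:216].max()) for v in (236,237,273,274,275,276,277,278)], ray(f,203.5,236.8,.033),ray(f,209.3,276.3,.033), 'bend row',[(v,im[v,193:201].mean()) for v in range(205,212)], ray(f,199,208,.02))
E
```

```text
shelf yaw 0.24387756301371943 origin [ 0.62300501 -0.1221864 ] err 0.0020222812396699374
yaw 0.19840319409290438 y at .48 0.26799012472375716 y at .55 0.28206349530762354
yaw 0.2004010894836987 y at .48 0.26752358359388345 y at .55 0.2817425184134714
col [(236, np.float64(144.0)), (237, np.float64(117.0)), (273, np.float64(111.0)), (274, np.float64(101.0)), (275, np.float64(81.0)), (276, np.float64(36.0)), (277, np.float64(36.0)), (278, np.float64(38.0))] [0.5326 0.2769 0.033 ] [0.4215 0.2566 0.033 ] bend row [(205, np.float64(32.5)), (206, np.float64(27.5)), (207, np.float64(55.125)), (208, np.float64(116.375)), (209, np.float64(141.5)), (210, np.float64(111.875)), (211, np.float64(55.75))] [0.6162 0.2955 0.02  ]
```

Call:
play_rows(steps=[[0, 0, -2.5, -0.147], [0, 0, -2.5, -0.147], [0, 0, 0, -0.148], [-1.6, -2.8, 0, 0], [-1.6, -2.8, 0, 0], [-1.6, -2.8, 0, 0], [-1.6, -2.8, 0, 0], [-1.6, -2.8, 0, 0]], gripper=6)

```text
t: 0.9
tool_pos: [0.2631, 0.5082, 0.2831]
eef_rot: [[-0.98, -0.198, -0.0], [-0.198, 0.98, -0.001], [0.0, -0.001, -1.0]]
force: [1.1, 0.8, 0.2]
gripper_width: 0.692
```

Call:
play_rows(steps=[[-1.6, -2.8, 0, 0], [-1.6, -2.8, 0, 0], [-1.6, -2.8, 0, 0], [-1.6, -2.8, 0, 0], [-1.6, -2.8, 0, 0], [-1.6, -2.8, 0, 0], [-1.6, -2.8, 0, 0], [-1.6, -2.8, 0, 0]])

```text
t: 1.7
tool_pos: [0.4327, 0.3141, 0.2832]
eef_rot: [[-0.98, -0.198, -0.0], [-0.198, 0.98, -0.0], [0.001, -0.0, -1.0]]
force: [0.8, -0.3, -0.4]
gripper_width: 0.688
```

Call:
play_rows(steps=[[-1.6, -2.8, 2.5, 0], [-1.6, -2.8, 2.5, 0], [0, 0, 2.5, 0], [0, 0, 2.5, 0], [0, 0, 0, 0], [0, 0, 0, 0]])

```text
t: 2.3
tool_pos: [0.4745, 0.2668, 0.1836]
eef_rot: [[-0.98, -0.198, -0.001], [-0.198, 0.98, -0.0], [0.001, -0.0, -1.0]]
force: [0.3, 0.3, 0.6]
gripper_width: 0.688
```

```bash
cat >> h.py <<'E'
def status():
    s=manip.get_state(); R=s['eef_rot']; print('t',round(s['t'],2),'tcp',s['tool_pos'].round(4),'yaw',round(np.arctan2(-R[1,0],-R[0,0]),4),'tilt',R[:2,2].round(3),'F',np.round(s['force'],2),'w',s['gripper_width']); return s
E
python3 - <<'E'
from h import *
s=status(); snap('wrist','w1')
for p in((.477,.267,.033),(.6137,.2952,.018)): print(proj('w1',p))
E
```

```text
t 2.3 tcp [0.4745 0.2668 0.1836] yaw 0.1994 tilt [-0.001 -0.   ] F [0.31 0.31 0.6 ] w 0.6879090406753255
[320.5 232.2]
[321.1 354.5]
```

View pics/w1.png

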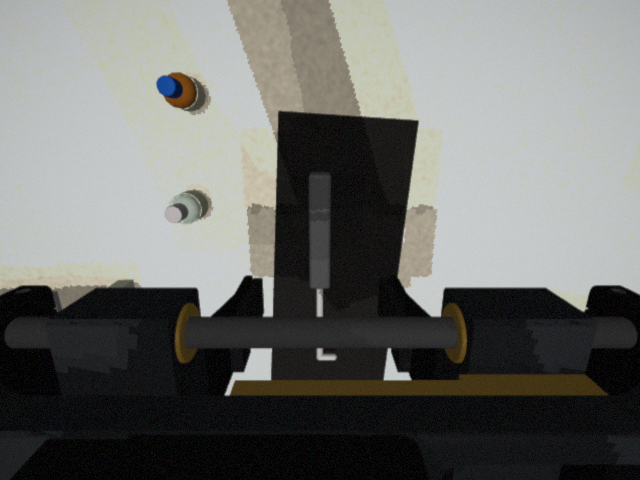

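The wrist view has the handle at rows 172–288, column 320, and the bend at (320,357). That agrees with the estimate to about 2 mm, so I descend and grip.

Call:
play_rows(steps=[[-0.1, 0, 3, 0], [-0.1, 0, 3, 0], [0, 0, 3, 0], [0, 0, 3, 0], [0, 0, 2, 0], [0, 0, 1.6, 0], [0, 0, 1, 0], [0, 0, 0, 0]])

```text
t: 3.15
tool_pos: [0.4766, 0.2674, 0.0175]
eef_rot: [[-0.98, -0.198, -0.0], [-0.198, 0.98, -0.0], [0.0, -0.0, -1.0]]
force: [0.4, 0.2, 0.1]
gripper_width: 0.688
```

Call:
play_rows(steps=[[0, 0, 0, 0], [0, 0, 0, 0], [0, 0, 0, 0], [0, 0, 0, 0], [0, 0, 0, 0], [0, 0, 0, 0], [0, 0, 0, 0], [0, 0, 0, 0]], gripper=0.5, newtons=45)

```text
t: 3.95
tool_pos: [0.4767, 0.2671, 0.0177]
eef_rot: [[-0.98, -0.198, 0.0], [-0.198, 0.98, -0.0], [-0.0, -0.0, -1.0]]
force: [-0.1, -1.1, 1.9]
gripper_width: 0.23
```

Call:
play_rows(steps=[[0, 0, -1, 0], [0, 0, -2, 0], [0, 0, -3, 0], [0, 0, -3, 0], [0, 0, -3, 0], [0, 0, -3, 0], [0, 0, -3, -0.045], [0, 0, 0, 0]])

```text
t: 4.75
tool_pos: [0.4789, 0.2685, 0.2027]
eef_rot: [[-0.97, -0.242, 0.007], [-0.242, 0.97, 0.005], [-0.008, 0.003, -1.0]]
force: [0.7, -0.0, -1.4]
gripper_width: 0.223
```

Call:
play_rows(steps=[[1.4, -2.85, 0, 0], [1.4, -2.85, 0, 0], [1.4, -2.85, 0, 0], [1.4, -2.85, 0, 0], [1.4, -2.85, 0, 0], [1.4, -2.85, 0, 0], [1.4, -2.85, 0, 0]])

```text
t: 5.45
tool_pos: [0.4286, 0.0485, 0.1968]
eef_rot: [[-0.97, -0.241, -0.001], [-0.241, 0.97, -0.0], [0.001, 0.0, -1.0]]
force: [-0.0, -0.5, -1.3]
gripper_width: 0.226
```

Call:
play_rows(steps=[[0.2, -3, 0, 0], [0.2, -3, 0, 0], [0.2, -3, 0, 0], [0.2, -3, 0, 0], [0.2, -3, 0, 0]])

```text
t: 5.95
tool_pos: [0.4557, -0.0991, 0.1969]
eef_rot: [[-0.97, -0.241, -0.001], [-0.241, 0.97, 0.0], [0.001, 0.001, -1.0]]
force: [-0.3, -0.1, -1.9]
gripper_width: 0.226
```

Call:
play_rows(steps=[[0.2, -3, 0, 0], [0.2, -3, 0, 0], [0.2, -3, 0, 0], [0.2, -3, 0, 0], [0.2, -3, 0, 0], [0, 0, 0, 0], [0, 0, 0, 0]])

```text
t: 6.65
tool_pos: [0.4821, -0.2462, 0.1967]
eef_rot: [[-0.971, -0.24, -0.002], [-0.24, 0.971, 0.001], [0.002, 0.001, -1.0]]
force: [-0.7, 0.2, -1.5]
gripper_width: 0.226
```

```bash
cat >> h.py <<'E'
SY=.2439; SO=np.array([.623,-.1222])
def shelf(p): return (Rz(-SY)@(np.array(p)[:2]-SO)).round(4)
def world(x,y,z): return np.r_[SO+Rz(SY)@[x,y],z]
E
python3 - <<'E'
from h import *
s=status(); g=shelf(s['tool_pos']); print('grip in shelf',g)
snap('top','top2'); snap('scene','sc2')
h=world(g[0]+.14,g[1],.2); print(proj('top2',h),proj('top2',world(g[0]+.14,g[1]+.015,.2)))
im=cv2.imread('pics/top2.png'); u,v=proj('top2',h).astype(int)
a=cv2.resize(im[v-60:v+60,u-80:u+80],None,fx=4,fy=4,interpolation=cv2.INTER_CUBIC); cv2.imwrite('pics/z2.png',a); print('crop org',u-80,v-60)
E
```

```text
t 6.65 tcp [ 0.4821 -0.2462  0.1967] yaw 0.2421 tilt [-0.002  0.001] F [-0.71  0.2  -1.45] w 0.22571737246270265
grip in shelf [-0.1667 -0.0863]
[384.7 201.4] [378.9 202.7]
crop org 304 141
```

View pics/z2.png

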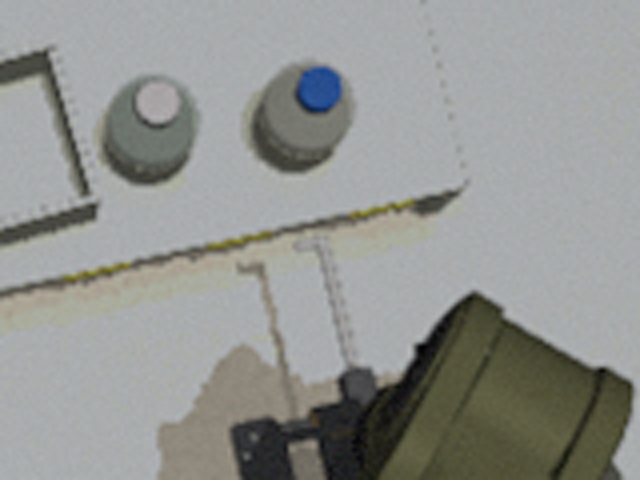

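In the crop the hook bend sits at (384,201.8), where I predicted (384.7,201.4), so the rod is held straight and in front of the board edge. I descend to eye height.

Call:
play_rows(steps=[[0, -0.3, 3, 0], [0, -0.3, 3, 0], [0, 0, 3, 0], [0, 0, 3, 0], [0, 0, 2, 0], [0, 0, 1.5, 0], [0, 0, 0.7, 0], [0, 0, 0, 0]])

```text
t: 7.55
tool_pos: [0.4842, -0.2511, 0.0351]
eef_rot: [[-0.97, -0.243, -0.001], [-0.243, 0.97, 0.001], [0.001, 0.001, -1.0]]
force: [-0.4, 0.8, -0.7]
gripper_width: 0.227
```

Call:
play_rows(steps=[[0, 0, 0, 0], [0, 0, 0, 0], [0, 0, 0, 0]])

```text
t: 7.85
tool_pos: [0.4851, -0.2521, 0.0365]
eef_rot: [[-0.97, -0.242, 0.002], [-0.242, 0.97, -0.0], [-0.002, -0.001, -1.0]]
force: [0.4, -0.3, -2.4]
gripper_width: 0.228
```

```bash
python3 - <<'E'
from h import *
s=status(); print('grip in shelf',shelf(s['tool_pos'])); snap('top','top3')
for _ in range(4): snap('scene','sc3'); print(np.round(manip.get_state()['force'],2))
E
```

```text
t 7.85 tcp [ 0.4851 -0.2521  0.0365] yaw 0.2442 tilt [ 0.002 -0.   ] F [ 0.43 -0.28 -2.38] w 0.22778642481464315
grip in shelf [-0.1652 -0.0928]
[ 0.23  0.05 -2.04]
[-0.18 -0.09 -1.77]
[ 0.72 -0.47 -1.79]
[-0.02 -0.98 -0.94]
```

Call:
play_rows(steps=[[-1.3, 0, 0, 0], [-1.3, 0, 0, 0], [-1.3, 0, 0, 0], [-1.3, 0, 0, 0], [-1.3, 0, 0, 0], [-1, 0, 0, 0], [-0.5, 0, 0, 0], [0, 0, 0, 0]])

```text
t: 8.9
tool_pos: [0.5627, -0.2322, 0.0354]
eef_rot: [[-0.97, -0.243, -0.0], [-0.243, 0.97, -0.0], [0.0, -0.0, -1.0]]
force: [0.5, -0.4, -2.2]
gripper_width: 0.227
```

Call:
play_rows(steps=[[-0.1, 0, 0, 0], [-0.1, 0, 0, 0], [0, 0, 0, 0]])

```text
t: 9.2
tool_pos: [0.5637, -0.2322, 0.0356]
eef_rot: [[-0.97, -0.241, 0.0], [-0.241, 0.97, 0.0], [-0.0, 0.0, -1.0]]
force: [-0.3, -0.5, -1.4]
gripper_width: 0.225
```

```bash
python3 - <<'E'
from h import *
s=status(); g=shelf(s['tool_pos']); print('grip in shelf',g,'hook x',g[0]+.14)
E
```

```text
t 9.2 tcp [ 0.5637 -0.2322  0.0356] yaw 0.2437 tilt [0. 0.] F [-0.34 -0.47 -1.38] w 0.2249514724213169
grip in shelf [-0.0841 -0.0924] hook x 0.05590000000000002
```

Hook x is now 56 mm, and I feel forward for the face.

Call:
play_rows(steps=[[-0.1, 0, 0, 0], [-0.1, 0, 0, 0], [-0.1, 0, 0, 0], [0, 0, 0, 0]])

```text
t: 9.6
tool_pos: [0.5671, -0.2312, 0.0356]
eef_rot: [[-0.97, -0.242, 0.0], [-0.242, 0.97, 0.0], [-0.0, -0.0, -1.0]]
force: [0.5, 0.2, -2.0]
gripper_width: 0.224
```

Call:
play_rows(steps=[[-0.1, 0, 0, 0], [-0.1, 0, 0, 0], [0, 0, 0, 0]])

```text
t: 9.9
tool_pos: [0.569, -0.2308, 0.0356]
eef_rot: [[-0.97, -0.242, 0.0], [-0.242, 0.97, 0.0], [-0.0, -0.0, -1.0]]
force: [0.0, -0.1, -1.3]
gripper_width: 0.23
```

Call:
play_rows(steps=[[-0.1, 0, 0, 0], [-0.1, 0, 0, 0], [0, 0, 0, 0]])

```text
t: 10.2
tool_pos: [0.5709, -0.2302, 0.0356]
eef_rot: [[-0.97, -0.242, 0.0], [-0.242, 0.97, 0.0], [-0.0, 0.0, -1.0]]
force: [-0.1, 0.1, -0.8]
gripper_width: 0.225
```

Call:
play_rows(steps=[[-0.1, 0, 0, 0], [-0.1, 0, 0, 0], [0, 0, 0, 0]])

```text
t: 10.5
tool_pos: [0.5729, -0.2297, 0.0355]
eef_rot: [[-0.97, -0.242, 0.0], [-0.242, 0.97, 0.0], [-0.0, 0.0, -1.0]]
force: [0.4, 0.1, -0.7]
gripper_width: 0.221
```

Call:
play_rows(steps=[[-0.1, 0, 0, 0], [-0.1, 0, 0, 0], [0, 0, 0, 0]])

```text
t: 10.8
tool_pos: [0.5748, -0.2293, 0.0355]
eef_rot: [[-0.97, -0.242, 0.0], [-0.242, 0.97, 0.0], [-0.0, 0.0, -1.0]]
force: [0.4, -0.3, -0.5]
gripper_width: 0.226
```

Call:
play_rows(steps=[[-0.1, 0, 0, 0], [-0.1, 0, 0, 0], [0, 0, 0, 0]])

```text
t: 11.1
tool_pos: [0.5768, -0.2288, 0.0355]
eef_rot: [[-0.97, -0.242, 0.0], [-0.242, 0.97, 0.0], [-0.0, 0.0, -1.0]]
force: [0.1, 0.4, -2.0]
gripper_width: 0.224
```

Call:
play_rows(steps=[[-0.1, 0, 0, 0], [-0.1, 0, 0, 0], [0, 0, 0, 0]])

```text
t: 11.4
tool_pos: [0.578, -0.2286, 0.0354]
eef_rot: [[-0.97, -0.242, -0.001], [-0.242, 0.97, 0.0], [0.001, 0.0, -1.0]]
force: [-1.3, 0.0, -0.9]
gripper_width: 0.231
```

Call:
play_rows(steps=[[-0.1, 0, 0, 0], [-0.1, 0, 0, 0], [0, 0, 0, 0]])

```text
t: 11.7
tool_pos: [0.5798, -0.2282, 0.0353]
eef_rot: [[-0.97, -0.241, -0.001], [-0.241, 0.97, 0.0], [0.001, 0.0, -1.0]]
force: [-3.8, -1.1, 0.3]
gripper_width: 0.225
```

The face is found at shelf x of about 75 mm. I back off 13 mm to sit mid-opening, then sweep toward +y.

Call:
play_rows(steps=[[0.5, 0, 0, 0], [0.5, 0, 0, 0], [0.4, 0, 0, 0], [0, 0, 0, 0]])

```text
t: 12.1
tool_pos: [0.5664, -0.2315, 0.0357]
eef_rot: [[-0.97, -0.241, 0.0], [-0.241, 0.97, 0.0], [-0.0, 0.0, -1.0]]
force: [0.2, 0.4, -1.4]
gripper_width: 0.225
```

Call:
play_rows(steps=[[0, 0.5, 0, 0], [0, 0.5, 0, 0], [0, 0.5, 0, 0], [0, 0.4, 0, 0], [0, 0, 0, 0]])

```text
t: 12.6
tool_pos: [0.5623, -0.2116, 0.0355]
eef_rot: [[-0.97, -0.243, -0.0], [-0.243, 0.97, 0.001], [-0.0, 0.001, -1.0]]
force: [-0.4, -0.1, -1.1]
gripper_width: 0.221
```

Call:
play_rows(steps=[[0, 0.2, 0, 0], [0, 0.2, 0, 0], [0, 0.2, 0, 0], [0, 0, 0, 0]])

```text
t: 13.0
tool_pos: [0.5607, -0.2068, 0.0355]
eef_rot: [[-0.97, -0.242, -0.0], [-0.242, 0.97, 0.0], [0.0, 0.0, -1.0]]
force: [-0.3, -0.6, -0.2]
gripper_width: 0.226
```

Call:
play_rows(steps=[[0, 0.2, 0, 0], [0, 0.2, 0, 0], [0, 0.2, 0, 0], [0, 0, 0, 0]])

```text
t: 13.4
tool_pos: [0.5594, -0.2007, 0.0355]
eef_rot: [[-0.97, -0.242, 0.0], [-0.242, 0.97, 0.0], [-0.0, 0.0, -1.0]]
force: [0.6, 0.3, -1.7]
gripper_width: 0.225
```

Call:
play_rows(steps=[[0, 0.2, 0, 0], [0, 0.2, 0, 0], [0, 0.2, 0, 0], [0, 0, 0, 0]])

```text
t: 13.8
tool_pos: [0.5579, -0.1949, 0.0355]
eef_rot: [[-0.97, -0.242, -0.0], [-0.242, 0.97, 0.0], [-0.0, 0.0, -1.0]]
force: [0.5, 0.9, -0.4]
gripper_width: 0.224
```

Call:
play_rows(steps=[[0, 0.2, 0, 0], [0, 0.2, 0, 0], [0, 0.2, 0, 0], [0, 0, 0, 0]])

```text
t: 14.2
tool_pos: [0.5564, -0.1891, 0.0355]
eef_rot: [[-0.97, -0.242, -0.0], [-0.242, 0.97, 0.0], [-0.0, 0.0, -1.0]]
force: [-0.4, -0.0, -1.5]
gripper_width: 0.227
```

Call:
play_rows(steps=[[0, 0.2, 0, 0], [0, 0.2, 0, 0], [0, 0.2, 0, 0], [0, 0, 0, 0]])

```text
t: 14.6
tool_pos: [0.555, -0.1833, 0.0355]
eef_rot: [[-0.97, -0.242, -0.0], [-0.242, 0.97, 0.0], [-0.0, 0.0, -1.0]]
force: [-0.1, 0.3, -1.1]
gripper_width: 0.224
```

Call:
play_rows(steps=[[0, 0.2, 0, 0], [0, 0.2, 0, 0], [0, 0.2, 0, 0], [0, 0, 0, 0]])

```text
t: 15.0
tool_pos: [0.5535, -0.1774, 0.0355]
eef_rot: [[-0.97, -0.242, -0.0], [-0.242, 0.97, 0.0], [-0.0, 0.0, -1.0]]
force: [-0.3, -0.5, -1.9]
gripper_width: 0.228
```

Call:
play_rows(steps=[[0, 0.2, 0, 0], [0, 0.2, 0, 0], [0, 0.2, 0, 0], [0, 0, 0, 0]])

```text
t: 15.4
tool_pos: [0.5521, -0.1716, 0.0355]
eef_rot: [[-0.97, -0.242, -0.0], [-0.242, 0.97, 0.0], [-0.0, 0.0, -1.0]]
force: [-0.6, 0.1, -1.5]
gripper_width: 0.229
```

Call:
play_rows(steps=[[0, 0.2, 0, 0], [0, 0.2, 0, 0], [0, 0.2, 0, 0], [0, 0, 0, 0]])

```text
t: 15.8
tool_pos: [0.5506, -0.166, 0.0355]
eef_rot: [[-0.97, -0.242, 0.0], [-0.242, 0.97, 0.0], [-0.0, 0.0, -1.0]]
force: [-0.9, 0.6, -1.5]
gripper_width: 0.224
```

Call:
play_rows(steps=[[0, 0.2, 0, 0], [0, 0.2, 0, 0], [0, 0.2, 0, 0], [0, 0, 0, 0]])

```text
t: 16.2
tool_pos: [0.5497, -0.163, 0.036]
eef_rot: [[-0.971, -0.238, 0.002], [-0.238, 0.971, -0.003], [-0.002, -0.004, -1.0]]
force: [2.3, -6.1, -3.6]
gripper_width: 0.23
```

Contact at about 6.5 N sideways, so the shaft is on the outer upright wire. I relieve it and pull.

Call:
play_rows(steps=[[0, -0.15, 0, 0], [0, -0.1, 0, 0], [0, 0, 0, 0]])

```text
t: 16.5
tool_pos: [0.55, -0.164, 0.0357]
eef_rot: [[-0.971, -0.24, 0.001], [-0.24, 0.971, -0.001], [-0.001, -0.001, -1.0]]
force: [2.0, -5.5, -1.4]
gripper_width: 0.229
```

Call:
play_rows(steps=[[0.3, 0, 0, 0], [0.3, 0, 0, 0], [0.2, 0, 0, 0], [0.2, 0, 0, 0], [0, 0, 0, 0]])

```text
t: 17.0
tool_pos: [0.5412, -0.166, 0.0364]
eef_rot: [[-0.971, -0.241, 0.003], [-0.241, 0.971, -0.001], [-0.003, -0.001, -1.0]]
force: [1.4, -4.1, -1.1]
gripper_width: 0.227
```

Call:
play_rows(steps=[[0.1, 0, 0, 0], [0.1, 0, 0, 0], [0.1, 0, 0, 0], [0, 0, 0, 0]])

```text
t: 17.4
tool_pos: [0.5392, -0.1663, 0.0364]
eef_rot: [[-0.97, -0.241, 0.004], [-0.241, 0.97, -0.001], [-0.004, -0.002, -1.0]]
force: [4.2, -3.5, -1.4]
gripper_width: 0.223
```

Call:
play_rows(steps=[[0.1, -0.1, 0, 0], [0.1, -0.1, 0, 0], [0.1, 0, 0, 0], [0.1, 0, 0, 0], [0, 0, 0, 0]])

```text
t: 17.9
tool_pos: [0.5357, -0.1682, 0.0363]
eef_rot: [[-0.97, -0.243, 0.004], [-0.243, 0.97, 0.0], [-0.004, -0.001, -1.0]]
force: [4.5, -2.5, -1.3]
gripper_width: 0.224
```

Call:
play_rows(steps=[[0.2, 0, 0, 0], [0.2, 0, 0, 0], [0.2, 0, 0, 0], [0, 0, 0, 0]])

```text
t: 18.3
tool_pos: [0.5294, -0.1698, 0.0362]
eef_rot: [[-0.97, -0.242, 0.003], [-0.242, 0.97, 0.0], [-0.003, -0.0, -1.0]]
force: [4.2, -1.8, -1.1]
gripper_width: 0.23
```

The tray is sliding at about 4.5 N, with roughly 97 mm to go.

Call:
play_rows(steps=[[0.3, 0, 0, 0], [0.4, 0, 0, 0], [0.4, 0, 0, 0], [0.4, 0, 0, 0], [0.4, 0, 0, 0], [0.4, 0, 0, 0], [0.4, 0, 0, 0], [0.3, 0, 0, 0]])

```text
t: 19.1
tool_pos: [0.5001, -0.1771, 0.0361]
eef_rot: [[-0.97, -0.243, 0.003], [-0.243, 0.97, 0.0], [-0.003, -0.0, -1.0]]
force: [5.2, -1.8, -0.4]
gripper_width: 0.224
```

Call:
play_rows(steps=[[0.3, 0, 0, 0], [0.4, 0, 0, 0], [0.4, 0, 0, 0], [0.4, 0, 0, 0], [0.4, 0, 0, 0], [0.3, 0, 0, 0], [0.3, 0, 0, 0], [0, 0, 0, 0]])

```text
t: 19.9
tool_pos: [0.4746, -0.1835, 0.0358]
eef_rot: [[-0.97, -0.242, 0.0], [-0.242, 0.97, 0.001], [-0.001, 0.0, -1.0]]
force: [3.2, -1.4, 0.3]
gripper_width: 0.227
```

Call:
play_rows(steps=[[0.3, 0, 0, 0], [0.4, 0, 0, 0], [0.4, 0, 0, 0], [0.4, 0, 0, 0], [0.4, 0, 0, 0], [0.4, 0, 0, 0], [0.4, 0, 0, 0], [0, 0, 0, 0]])

```text
t: 20.7
tool_pos: [0.4473, -0.1903, 0.0354]
eef_rot: [[-0.97, -0.241, -0.001], [-0.241, 0.97, 0.001], [0.001, 0.001, -1.0]]
force: [2.9, -1.5, -0.3]
gripper_width: 0.225
```

Call:
play_rows(steps=[[0.2, 0, 0, 0], [0.2, 0, 0, 0], [0.1, 0, 0, 0], [0, 0, 0, 0]])

```text
t: 21.1
tool_pos: [0.443, -0.1915, 0.0353]
eef_rot: [[-0.97, -0.242, -0.001], [-0.242, 0.97, 0.0], [0.001, 0.0, -1.0]]
force: [3.6, -1.6, -0.7]
gripper_width: 0.227
```

```bash
python3 - <<'E'
from h import *
s=status(); print('grip in shelf',shelf(s['tool_pos']))
E
```

```text
t 21.1 tcp [ 0.443  -0.1915  0.0353] yaw 0.2441 tilt [-0.001  0.   ] F [ 3.64 -1.59 -0.65] w 0.22731531608183686
grip in shelf [-0.1914 -0.0237]
```

Call:
play_rows(steps=[[0.2, 0, 0, 0], [0.2, 0, 0, 0], [0, 0, 0, 0]])

```text
t: 21.4
tool_pos: [0.4391, -0.1924, 0.0354]
eef_rot: [[-0.97, -0.242, -0.001], [-0.242, 0.97, 0.0], [0.001, 0.0, -1.0]]
force: [2.9, -1.5, -0.3]
gripper_width: 0.229
```

Call:
play_rows(steps=[[0.1, 0, 0, 0], [0.1, 0, 0, 0], [0, 0, 0, 0]])

```text
t: 21.7
tool_pos: [0.4374, -0.1929, 0.0355]
eef_rot: [[-0.97, -0.242, -0.0], [-0.242, 0.97, 0.0], [0.0, 0.0, -1.0]]
force: [3.7, -0.6, -0.8]
gripper_width: 0.229
```

Call:
play_rows(steps=[[0.1, 0, 0, 0], [0.1, 0, 0, 0], [0, 0, 0, 0]])

```text
t: 22.0
tool_pos: [0.4356, -0.1934, 0.0355]
eef_rot: [[-0.97, -0.242, -0.0], [-0.242, 0.97, 0.0], [0.0, 0.0, -1.0]]
force: [2.9, -1.1, -2.0]
gripper_width: 0.226
```

```bash
python3 - <<'E'
from h import *
s=status(); print('grip in shelf',shelf(s['tool_pos'])); snap('top','top4'); snap('wrist','w4')
im=cv2.imread('pics/top4.png'); u,v=proj('top4',world(-.04,-.02,.06)).astype(int)
a=cv2.resize(im[v-60:v+60,u-75:u+75],None,fx=4,fy=4,interpolation=cv2.INTER_CUBIC); cv2.imwrite('pics/z4.png',a); print('org',u-75,v-60,[proj('top4',world(x,y,.066)) for x in(-.032,) for y in (-.15,.15)])
E
```

```text
t 22.0 tcp [ 0.4356 -0.1934  0.0355] yaw 0.2442 tilt [-0.  0.] F [ 2.88 -1.05 -1.99] w 0.226295009153408
grip in shelf [-0.1991 -0.0238]
org 280 158 [array([400.7, 205.6]), array([295.7, 229.3])]
```

View pics/z4.png

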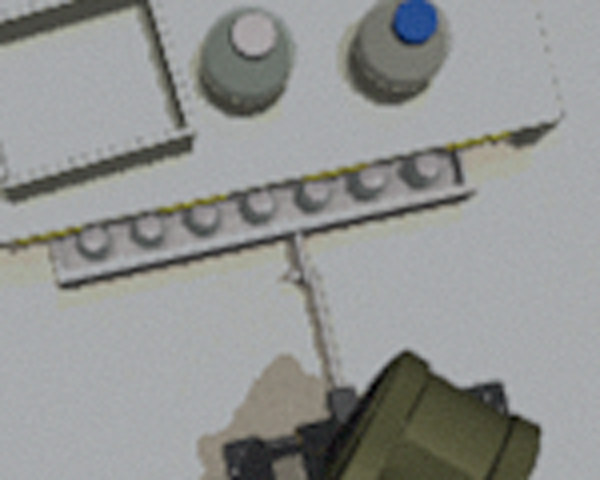

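The tray is out with its vials in view and the hook is in the eye at crop (295,270). I keep pulling until the stop is felt.

Call:
play_rows(steps=[[0.1, 0, 0, 0], [0.1, 0, 0, 0], [0, 0, 0, 0]])

```text
t: 22.4
tool_pos: [0.4342, -0.1938, 0.0356]
eef_rot: [[-0.97, -0.242, 0.001], [-0.242, 0.97, 0.0], [-0.001, -0.0, -1.0]]
force: [5.9, 0.2, -2.8]
gripper_width: 0.222
```

Call:
play_rows(steps=[[0.1, 0, 0, 0], [0, 0, 0, 0]])

```text
t: 22.6
tool_pos: [0.434, -0.1938, 0.0358]
eef_rot: [[-0.97, -0.242, 0.002], [-0.242, 0.97, 0.0], [-0.002, -0.001, -1.0]]
force: [6.7, 0.5, -3.1]
gripper_width: 0.229
```

Force climbs with no travel at x = −201 mm, where I predicted −199.5 mm, so the tray is at its stop. I unhook by going in 6 mm, then −y, then up.

Call:
play_rows(steps=[[-0.2, 0, 0, 0], [-0.2, 0, 0, 0], [-0.2, 0, 0, 0], [-0.2, 0, 0, 0], [0, 0, 0, 0]])

```text
t: 23.1
tool_pos: [0.4402, -0.1922, 0.0352]
eef_rot: [[-0.97, -0.242, -0.001], [-0.242, 0.97, -0.0], [0.001, 0.0, -1.0]]
force: [0.2, -1.3, -3.1]
gripper_width: 0.223
```

Call:
play_rows(steps=[[0, -0.4, 0, 0], [0, -0.4, 0, 0], [0, -0.4, 0, 0], [0, 0, 0, 0]])

```text
t: 23.5
tool_pos: [0.4437, -0.2045, 0.0357]
eef_rot: [[-0.97, -0.241, 0.0], [-0.241, 0.97, -0.0], [-0.0, -0.0, -1.0]]
force: [0.3, -0.2, -2.0]
gripper_width: 0.229
```

Call:
play_rows(steps=[[0, -0.6, 0, 0], [0, -0.8, 0, 0], [0, -0.8, 0, 0], [0, -0.6, 0, 0], [0, 0, 0, 0]])

```text
t: 24.0
tool_pos: [0.4504, -0.2324, 0.0356]
eef_rot: [[-0.971, -0.24, 0.0], [-0.24, 0.971, -0.001], [0.0, -0.001, -1.0]]
force: [0.1, 0.1, -1.6]
gripper_width: 0.229
```

Call:
play_rows(steps=[[0, 0, -0.5, 0], [0, 0, -0.5, 0], [0, 0, 0, 0]])

```text
t: 24.3
tool_pos: [0.4511, -0.2309, 0.0465]
eef_rot: [[-0.97, -0.242, 0.002], [-0.242, 0.97, 0.0], [-0.002, -0.0, -1.0]]
force: [0.2, -0.1, -1.1]
gripper_width: 0.223
```

Call:
play_rows(steps=[[0, 0, -2, 0], [0, 0, -3, 0], [0, 0, -3, 0], [0, 0, -3, 0], [0, 0, -3, 0], [0, 0, -2, 0], [0, 0, 0, 0]])

```text
t: 25.0
tool_pos: [0.4521, -0.2316, 0.2085]
eef_rot: [[-0.97, -0.242, 0.006], [-0.242, 0.97, -0.0], [-0.006, -0.002, -1.0]]
force: [0.0, -0.8, -1.1]
gripper_width: 0.226
```

Call:
play_rows(steps=[[-0.5, 2.8, 0, 0], [-0.5, 2.8, 0, 0], [-0.5, 2.8, 0, 0], [-0.5, 2.8, 0, 0], [-0.5, 2.8, 0, 0]])

```text
t: 25.5
tool_pos: [0.4397, -0.0877, 0.2042]
eef_rot: [[-0.97, -0.242, -0.002], [-0.242, 0.97, 0.0], [0.001, 0.001, -1.0]]
force: [1.5, -0.1, -1.3]
gripper_width: 0.225
```

Call:
play_rows(steps=[[-0.5, 2.8, 0, 0], [-0.4, 2.8, 0, 0], [-0.4, 2.8, 0, 0], [-0.4, 2.8, 0, 0], [-0.4, 2.6, 0, 0]])

```text
t: 26.0
tool_pos: [0.4265, 0.0512, 0.2041]
eef_rot: [[-0.97, -0.243, -0.002], [-0.243, 0.97, -0.0], [0.002, 0.0, -1.0]]
force: [0.1, -0.3, -1.1]
gripper_width: 0.223
```

Call:
play_rows(steps=[[-1.4, 2.85, 0, 0], [-1.4, 2.85, 0, 0], [-1.4, 2.85, 0, 0], [-1.4, 2.85, 0, 0], [-1.4, 2.85, 0, 0], [-1.4, 2.85, 0, 0], [-1.4, 2.85, 0, 0.045], [0, 0, 0, 0]])

```text
t: 26.8
tool_pos: [0.473, 0.2722, 0.2034]
eef_rot: [[-0.979, -0.204, -0.002], [-0.204, 0.979, 0.001], [0.002, 0.001, -1.0]]
force: [-0.8, 0.5, -1.0]
gripper_width: 0.227
```

Call:
play_rows(steps=[[0, 0, 3, 0], [0, 0, 3, 0], [0, 0, 3, 0], [0, 0, 3, 0], [0, 0, 3, 0], [0, 0, 1, 0], [0, 0, 0, 0]])

```text
t: 27.5
tool_pos: [0.4729, 0.2657, 0.0435]
eef_rot: [[-0.98, -0.198, -0.004], [-0.198, 0.98, -0.003], [0.004, -0.002, -1.0]]
force: [-0.2, -0.4, -1.3]
gripper_width: 0.229
```

```bash
python3 - <<'E'
from h import *
s=status(); snap('top','top5'); snap('scene','sc5')
im=cv2.imread('pics/top5.png'); c=cv2.imread('pics/sc5.png')
a=cv2.resize(im[170:310,160:300],(400,400),interpolation=cv2.INTER_CUBIC); b=cv2.resize(c[180:380,380:580],(400,400),interpolation=cv2.INTER_CUBIC)
cv2.imwrite('pics/z5.png',np.hstack([a,b]))
E
```

```text
t 27.5 tcp [0.4729 0.2657 0.0435] yaw 0.199 tilt [-0.004 -0.003] F [-0.23 -0.44 -1.34] w 0.22859345986043322
```

View pics/z5.png

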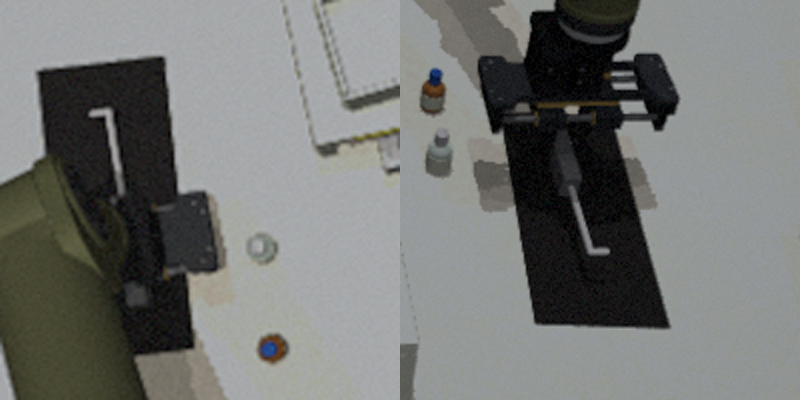

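The rod is level over its mat and the vials still stand. I lower it and release.

Call:
play_rows(steps=[[0, 0, 0.8, 0], [0, 0, 0.8, 0], [0, 0, 0.4, 0], [0, 0, 0.3, 0], [0, 0, 0.2, 0], [0, 0, 0, 0], [0, 0, 0, 0]])

```text
t: 28.3
tool_pos: [0.4747, 0.2672, 0.0207]
eef_rot: [[-0.98, -0.198, 0.0], [-0.198, 0.98, 0.0], [-0.0, 0.0, -1.0]]
force: [-0.9, -0.5, -1.3]
gripper_width: 0.227
```

Call:
play_rows(steps=[[0, 0, 0.1, 0], [0, 0, 0.1, 0], [0, 0, 0.05, 0], [0, 0, 0, 0], [0, 0, 0, 0]])

```text
t: 28.8
tool_pos: [0.4746, 0.2672, 0.0181]
eef_rot: [[-0.98, -0.198, 0.0], [-0.198, 0.98, 0.0], [-0.0, 0.0, -1.0]]
force: [-0.3, -0.1, -0.8]
gripper_width: 0.223
```

Call:
play_rows(steps=[[0, 0, 0, 0], [0, 0, 0, 0], [0, 0, 0, 0], [0, 0, 0, 0], [0, 0, 0, 0], [0, 0, 0, 0]], gripper=5)

```text
t: 29.4
tool_pos: [0.4746, 0.2672, 0.0181]
eef_rot: [[-0.98, -0.198, 0.0], [-0.198, 0.98, 0.0], [-0.0, 0.0, -1.0]]
force: [-0.1, 0.9, -0.2]
gripper_width: 0.56
```

Call:
play_rows(steps=[[0, 0, -1, 0], [0, 0, -2, 0], [0, 0, -3, 0], [0, 0, -3, 0], [0, 0, -3, 0], [0, 0, -3, 0], [0, 0, -3, 0], [0, 0, 0, 0]])

```text
t: 30.2
tool_pos: [0.4771, 0.2685, 0.2037]
eef_rot: [[-0.98, -0.198, 0.008], [-0.198, 0.98, 0.006], [-0.009, 0.004, -1.0]]
force: [0.6, -0.2, 1.0]
gripper_width: 0.575
```

Call:
play_rows(steps=[[0, 2.5, 0, 0], [0, 3, 0, 0], [0, 3, 0, 0], [0, 3, 0, 0], [0, 2, 0, 0], [0, 0, 0, 0], [0, 0, 0, 0]])

```text
t: 30.9
tool_pos: [0.448, 0.3987, 0.1977]
eef_rot: [[-0.98, -0.198, -0.0], [-0.198, 0.98, -0.002], [0.0, -0.002, -1.0]]
force: [-0.2, -0.4, 0.3]
gripper_width: 0.576
```

```bash
python3 - <<'E'
from h import *
s=status(); snap('top','top6'); snap('scene','sc6')
c=cv2.imread('pics/top6.png'); cv2.imwrite('pics/z6.png',np.hstack([cv2.resize(c[85:325,150:480],(528,384)),cv2.resize(cv2.imread('pics/sc6.png')[220:360,420:520],(270,384))]))
E
```

```text
t 30.9 tcp [0.448  0.3987 0.1977] yaw 0.1992 tilt [-0.    -0.002] F [-0.21 -0.44  0.33] w 0.5757716726826041
```

View pics/z6.png

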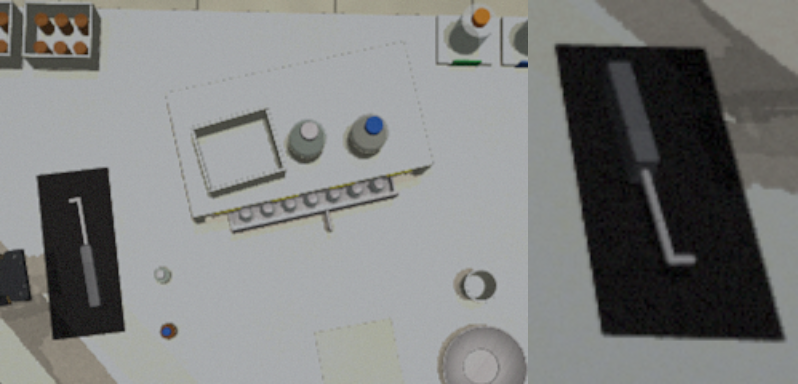

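The final view shows the rod flat on its mat, the tray out with its eye free at crop (327,225), and everything else standing where it was. I hand the job in.

```bash
python3 -c "
from h import *
for n in((251,257),(255,292),(447,263),(342,172),(379,168)):
    u,v=n; a,b=[cv2.imread('pics/%s.png'%k)[v-14:v+14,u-14:u+14].astype(float) for k in('top1','top6')]; print(n,np.round(cv2.phaseCorrelate(a.mean(2),b.mean(2))[0],2))
print(manip.sign_off())"
```

```text
(251, 257) [-0.1   0.01]
(255, 292) [ 0.03 -0.07]
(447, 263) [ 0.01 -0.01]
(342, 172) [0.04 0.08]
(379, 168) [-0.07 -0.02]
the job is handed in; nothing more can be done
None
```

The tray is drawn out to its front stop and the rod is back lying flat on its mat. I handed the job in at about 31 s of the 72 s allowed, and it reported no verdict.

- **Finding the eye:** I felt the tray face at shelf x of about 75 mm, pressing with about 4 N. I then swept sideways and met the eye at y of about -16 mm, pressing with about 6.5 N.
- **Pulling the tray:** It slid at 3–5.5 N. At the stop the force rose to 6.7 N with almost no more travel. The grip was then at shelf x = -201 mm, where I had predicted -199.5 mm. I never read the tray joint directly, so "at the stop" rests on that force rise, the position match and the pictures.
- **Forces:** The highest force reading on the tray or eye was about 7 N, against the 15 N limit. Readings came only at the end of each move, with noise of about 0.5–1 N.
- **Last checks:** The final picture shows the rod flat on the mat, the tray out with the eye free, and the gripper clear of everything. Comparing the first and last top views, both vials, the cup and both bottles moved by no more than 0.1 pixel (under 1 mm). I checked the bin and dish only by eye, and they looked unmoved.

No check failed or disagreed.

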